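Reset the board holder and load the large board

TASK

Set the board holder for the larger circuit board: pull up the spring plunger on its sliding jaw, slide the jaw along the tube to the hole at which the two jaws fit that board's length, and let the plunger drop fully home in that hole. Then lay the larger board, components up, flat into the nests of both jaws and let go of it. Leave the smaller board on its foam pad, and do not knock the other things about.

Things in the scene. Friction and masses are not known exactly. Their poses are not given: they have to be found in the camera images.
- holder: Board holder, fixed: grey base plate 90x262x10 mm with an aluminium square tube (30 mm wide, top 46 mm above bench) along its y, from y=-115 to +130 mm. Origin on the bench under the tube, z up. Black fixed jaw at +y, stop face at y=+105; sliding jaw on an aluminium sleeve (44 mm wide, 55 long, top 54 mm up) nearer -y. Five 10 mm holes in the tube top at y=-68, -43, -18, +7, +32.
- jaw (a joint): Sliding jaw's position along the holder's +y, m; 0 with the plunger over the outermost hole (y=-68). Holes at 0, .025, .050, .075, .100; gap between the jaws' stop faces there 138, 113, 88, 63, 38 mm; a board needs 3 mm more than its length. Slides with 1.2 N friction when the plunger is clear. The plunger catches in every hole it passes unless held up. May start between holes.
- plunger (a joint): Lift of the spring plunger in m: 0 = fully home in a hole (locked), about 0.008 = its round nose rests on the tube between holes (not locked), at most 0.014. The spring presses it down with 5 N at 0 to 10 N at full lift. Its pin is 8 mm thick; the round nose draws itself into a hole when released within about 3 mm of it.
- knob (a point): Middle of the plunger's black knob (22 mm diameter, 27 mm tall, straight-sided from 10 mm below to 8 mm above this point), on the sleeve, 35 mm outward (holder's -y) from the sliding jaw's stop face, on the tube's centre line; 82 mm above the bench when home. Pull it straight up; moved sideways it takes the sleeve along. Steel housing below it, 17 mm thick, ends 66 mm above the bench.
- nest (a point): Fixed point on the holder at y=+61 mm, 62 mm above the bench, axes as the holder's: where the middle of the large board's underside belongs once the gap is 88 mm. Each black jaw is a nest for a board's short end: ledge 6 mm deep with its top 62 mm above the bench, stop wall behind it, two cheeks 58 mm apart beside it; lips flare outward 30 degrees from 66 to 75 mm up.
- board: The larger green circuit board, 55 mm (its x) by 85 mm (its y), plate 2 mm thick, components to 12 mm high on top, 60 g. Origin: middle, 1 mm below the plate's underside, z up. It starts on a black foam pad 36x64 mm, 18 mm high, over which its edges stand out about 10 mm; grasp it by the long edges. Either end may go in either jaw.
- small_board: The smaller green circuit board, 45 x 60 mm, on its own foam pad 28 x 42 x 18 mm; not needed. Origin: middle, 1 mm below the plate.
- clamp: Aluminium rod clamp block, 24 x 40 x 18 mm, lying on the bench; a bystander. Origin: middle of its underside.
- tweezers: Black tweezers, 125 mm long (y), lying at the bench's front edge; a bystander.
- screwdriver: Dark screwdriver, 179 mm long (y), lying left of the holder; a bystander.
- cutters: Side cutters, 136 mm long (y), lying left of the holder; a bystander.
Things that resemble listed ones, but are neither listed nor needed, are in the scene too. Leave any grey look-alike of the board alone.

How it is judged:
On the way:
1. the sliding jaw stands at the large board's hole and its plunger is fully home there (value of joint jaw between 0.048 and 0.052 m and value of joint plunger below 0.0015 m), for 0.2 s.
At the end, for the whole second after the job is handed in: Jaw locked at the large board's hole (jaw 0.050 within 2 mm, plunger home within 1.5 mm). Large board at rest, components up, on both ledges: level within 0.05 rad, middle within 4 mm of the nest point in plan, along the tube within 0.08 rad, origin 58.5 to 63 mm above the bench (all of step 1 and horizontal distance between board and nest below 0.004 m and z of board in the frame of holder between 0.0585 and 0.063 m and angle between the y axis of board and the y axis of holder, either way round below 0.08 rad and angle between board's own z axis and vertical below 0.05 rad and linear speed of board below 0.02 m/s and angular speed of board below 0.2 rad/s); the robot touches nothing.
It fails at once if the smaller board is pushed off its place (more than 15 mm) (distance of small_board from where it was at the start of the episode above 0.015 m).
It fails at once if a bystander on the bench is knocked about (moved more than 40 mm) (distance of any of clamp, tweezers, screwdriver, cutters from where it was at the start of the episode above 0.04 m).
It also fails if it takes over 56 s, if anything falls off the work surface, if the arm or the gripper's body presses on something with over 40 N, if the wrist force passes 120 N, or if a joint passes its speed limit or range.

ROBOT

A 6-joint arm with a two-finger parallel gripper is mounted at the origin on a cart in front of the work surface, level with it; the furniture and walls round the work are solid. World frame = base frame: x ahead of the robot, y to its left, z up, the work surface at z = 0. Lengths are in m, angles in rad, forces in N, time in s.
With the tool pointing down it reaches from about 0.25 to 0.725 m from the base axis. Payload 4 kg.
Tool frame: the origin (TCP) lies midway between the tips of the shut fingers; the grasp point (between the pads) lies 19 mm behind it; z points along the fingers, y is the line along which they close (so a half turn about z gives the same grasp; the last joint's range is limited). The gripper opens to 85 mm and grips with 20 to 120 N. Pads are 22 mm wide; open, the fingers measure 114 mm over their backs; the gripper's body (76 mm by 85 mm) begins 54 mm behind the grasp point. The pads swing forward as they close: fully open they stand 13 mm farther back than shut.
Start: joints at [1.202, 0.241, 0.005, 1.335, 0, 1.571], TCP at [0.18, 0.466, 0.231] pointing down, gripper open.
Joint ranges: [-2.72, 2.72], [-1.05, 1.87], [-1.09, 1.28], [-1.99, 2.15], [-1.42, 1.44], [-3.14, 3.14]. Speed limits (rad/s): [2.79, 2.79, 3.14, 3.14, 3.14, 3.14].

INTERFACE

Orientations are given as a unit quaternion [x, y, z, w].
In Python, from station import arm, optics, ticket gives the robot as it stands.
- The arm moves only by the shell command python3 -m handwheel 'ROWS'. ROWS is JSON, a list of rows, each a list of 7 numbers: the turn, a rotation vector about the world's x, y, z in rad, then the shift along the world's x, y, z in m, then the finger opening in m, from 0 to 0.0854. In form: [[wx, wy, wz, x, y, z, gripper], ...]. A call has exactly 5 rows; each row is the pose to reach, as a shift and turn from the pose commanded when the call began; what a row does not reach only later rows make up. A row lasts 1/10 s, in which the tool goes at most 50 mm and 8.59 degrees, less where a joint would pass 70% of its speed; a pose out of reach is approached as far as the arm can. A call with a gripper value outside its range is refused whole. The fingers move at their own pace and stop on an object; the grip force is fixed at half the most. Time passes only in rows, so rows that repeat a pose let the fingers close, or fill a call up. It gives the time, the measured TCP pose, the force, the opening and the grip force at its end, in the units of the state.
- arm.sense(): the state, without advancing time (a new reading comes with each control period).
- optics.grab_frame(name): name is "side" or "top" or "wrist"; returns a dict with "frame" (480x640x3 uint8, blue, green, red), "K" (3x3 intrinsics, pixels), "k1" (the pictures are not rectified: a ray, as slopes to the right and down, at radius r is drawn at 1 + k1 r^2 times it, then the intrinsics apply), "world_to_cam" (4x4, takes a point from world to camera coordinates); the wrist camera has in their place "hand_eye" (4x4, takes a point from camera to tool coordinates, whose origin is the TCP and whose axes are the flange's). Camera axes: x right, y up, looking along -z (the intrinsics and any distortion apply to the point x, -y, -z); pixel columns grow to the right and rows downward; lengths in m; the calibration is good to about 2 mm. A picture is of the moment at which its call begins: read the wrist's pose just before it. There is no depth.
- ticket.hand_in(): hands the job in; it is judged then, once.
The state is a dict: "t": time; "joint_pos": joint angles; "joint_vel": joint speeds; "joint_efforts": joint torques, N m; "eef_pos": TCP position; "tool_rot": TCP orientation; "contact_force": force on the tool from outside, world axes, zero at the start; "moment": the same for the moment, N m; "width": finger opening in m; "finger_force": force on a finger pad.
Only numpy, scipy, OpenCV 4.12 (cv2) and the standard library are available. Lean on these libraries where they do the work, as an engineer would, in place of code of your own. Each camera call takes 0.05 s, during which the arm holds its last target. There are 200 camera calls.

## Working session

There is one attempt and no reset: what is moved stays moved. The work goes in short steps, Python scripts to look and compute and a shell command to move; the robot and the scene stay as the last step left them, time stands still between calls to the robot, and variables do not carry over. Pictures are saved under pics/ and viewed, at most 15 in all, crops included, and the job is handed in when it is done.

```bash
ls; mkdir -p pics; cat > h.py <<'E'
import numpy as np, cv2
from station import arm, optics, ticket
from scipy.spatial.transform import Rotation as R
def grab(n):
    s=arm.sense(); f=optics.grab_frame(n)
    if n=='wrist':
        T=np.eye(4); T[:3,:3]=R.from_quat(s['tool_rot']).as_matrix(); T[:3,3]=s['eef_pos']
        f['c2w']=T@np.array(f['hand_eye'])
    else: f['c2w']=np.linalg.inv(np.array(f['world_to_cam']))
    return f
def ray(f,uv):
    K=np.array(f['K']); uv=np.atleast_2d(np.array(uv,float))
    d=cv2.undistortPoints(uv[:,None],K,np.array([f['k1'],0,0,0,0.]))[:,0]
    c=np.c_[d[:,0],-d[:,1],-np.ones(len(d))]
    return f['c2w'][:3,3], c@f['c2w'][:3,:3].T
def onz(f,uv,z):
    o,d=ray(f,uv); return o+d*((z-o[2])/d[:,2])[:,None]
def proj(f,P):
    P=np.atleast_2d(np.array(P,float)); w=np.linalg.inv(f['c2w']); c=P@w[:3,:3].T+w[:3,3]
    x=np.c_[c[:,0]/-c[:,2],-c[:,1]/-c[:,2]]; x=x*(1+f['k1']*(x**2).sum(1,keepdims=True))
    return x@np.array(f['K'])[:2,:2].T+np.array(f['K'])[:2,2]
E
python3 - <<'E'
from h import *
import pickle
print(arm.sense())
for n in('top','side'):
    f=grab(n); pickle.dump(f,open(n+'.pkl','wb')); cv2.imwrite(f'pics/{n}.png',f['frame']); print(n,f['K'],f['k1'],f['c2w'].round(3))
E
```

```text
pics
{'t': 0.0, 'joint_pos': array([1.20197990e+00, 2.41432917e-01, 3.70185912e-03, 1.33520574e+00,
       2.54893885e-05, 1.57080673e+00]), 'joint_vel': array([-8.59229244e-04, -2.17328311e-04,  1.32681543e-03, -2.96111809e-04,
       -1.36909132e-03,  4.64356800e-05]), 'joint_efforts': array([ 1.05130501e-03, -3.72316575e+01,  2.52407759e+01,  1.69190986e-02,
        8.79575009e-05, -2.86664580e-06]), 'eef_pos': array([0.18001577, 0.46577765, 0.23039448]), 'tool_rot': array([ 1.83369834e-01,  9.83043416e-01, -1.04975159e-03, -2.08766270e-04]), 'contact_force': array([-0.41499136,  0.10215466, -0.00806338]), 'moment': array([ 0.01716076, -0.02327478,  0.01406163]), 'finger_force': 0.0, 'width': 0.08541020827577556}
top [[568.41087428   0.         309.33451929]
 [  0.         568.41087428 246.74091216]
 [  0.           0.           1.        ]] 0.00630340094610089 [[-0.029  0.998 -0.055  0.411]
 [-1.    -0.029 -0.009 -0.135]
 [-0.011  0.055  0.998  1.689]
 [ 0.     0.     0.     1.   ]]
side [[470.02992204   0.         315.99475373]
 [  0.         470.02992204 245.5767471 ]
 [  0.           0.           1.        ]] -0.050012023486563806 [[ 0.997  0.031 -0.076  0.376]
 [-0.081  0.512 -0.855 -1.564]
 [ 0.012  0.859  0.512  0.928]
 [ 0.     0.     0.     1.   ]]
```

View pics/top.png

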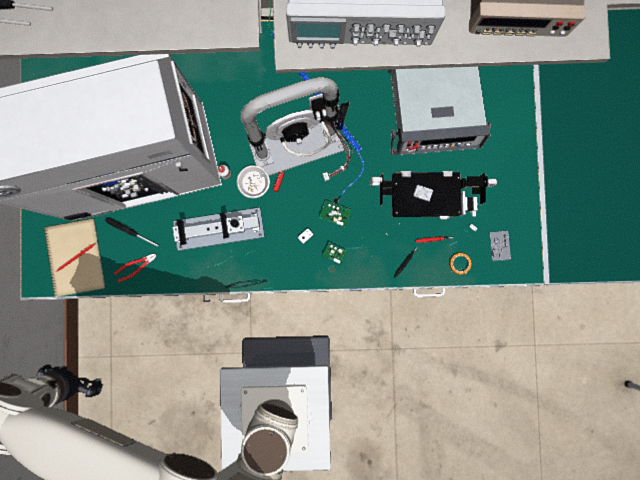

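View pics/side.png

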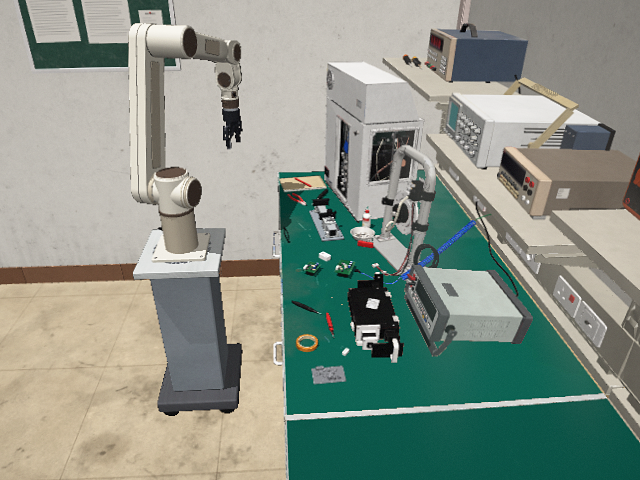

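Top view: the holder is at (218,228), with its fixed jaw at (182,230) and the sliding jaw and knob at about (225–237,225). Candidates for the large board are green at (335,210), green at (335,251), which looks smaller, and a grey look-alike at (500,245). I'd choose (335,210) and check it in a crop.

```bash
python3 - <<'E'
from h import *
import pickle
f=pickle.load(open('top.pkl','rb')); im=f['frame']
cv2.imwrite('pics/crop1.png',cv2.resize(im[190:280,160:360],None,fx=4,fy=4,interpolation=cv2.INTER_CUBIC))
# boards: green bright vs bench
hsv=cv2.cvtColor(im,cv2.COLOR_BGR2HSV); print(hsv[205,333],hsv[270,300],hsv[213,330],im[213,325:345].tolist())
for n,uv,z in(('big',(335,210),.02),('small',(335,251),.02),('knob',(237,222),.09),('hold',(218,228),.05),('fj',(182,230),.07)): print(n,onz(f,uv,z).round(3))
E
```

```text
[ 82  47 148] [ 85 208 104] [113   5 207] [[60, 104, 25], [56, 99, 21], [57, 90, 26], [91, 107, 95], [172, 181, 185], [207, 204, 203], [205, 203, 207], [229, 227, 232], [236, 234, 239], [241, 246, 254], [208, 244, 255], [213, 245, 255], [208, 209, 215], [220, 217, 217], [208, 204, 210], [182, 181, 184], [77, 98, 51], [67, 105, 26], [68, 109, 29], [65, 109, 26]]
big [[ 0.609 -0.198  0.02 ]]
small [[ 0.488 -0.195  0.02 ]]
knob [[0.575 0.082 0.09 ]]
hold [[0.564 0.143 0.05 ]]
fj [[0.559 0.243 0.07 ]]
```

View pics/crop1.png

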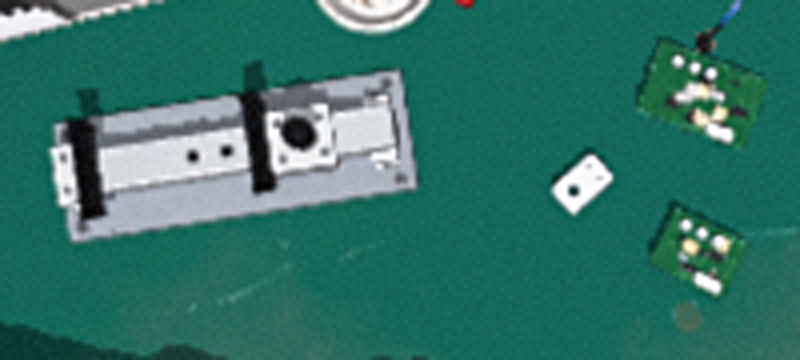

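```bash
python3 - <<'E'
from h import *
import pickle
f=pickle.load(open('top.pkl','rb')); im=f['frame']
def c(p): return np.array(p,float)/4+[160,190]-.375
q=onz(f,c([(55,125),(400,70),(415,185),(72,240)]),.01)
print('base',q.round(4),np.linalg.norm(np.roll(q,-1,0)-q,axis=1))
hs=onz(f,c([(193,156),(226,151)]),.046);print('holes',hs.round(4))
ctr=q[:,:2].mean(0);ay=(q[0]+q[3]-q[1]-q[2])[:2];a=np.arctan2(ay[1],ay[0]);print('base ctr',ctr,'holder yaw',np.rad2deg(a)-90)
print('knob',onz(f,c((298,132)),.096).round(4))
b,g,r=[im[...,i].astype(int) for i in range(3)]
m=np.zeros(im.shape[:2],np.uint8)
# bench colour: G~104,R low; board: B<G*.75
m[(b<g*.75)&(g>50)]=255
m[:,:315]=0;m[:,355:]=0;m[:195]=0;m[268:]=0
m=cv2.morphologyEx(m,cv2.MORPH_CLOSE,np.ones((7,7)))
for ct in cv2.findContours(m,0,2)[0]:
    if cv2.contourArea(ct)<60: continue
    p=onz(f,cv2.convexHull(ct)[:,0],.02)[:,:2]; print('board',cv2.contourArea(ct),cv2.minAreaRect(p.astype(np.float32)))
T=R.from_quat(arm.sense()['tool_rot']).as_matrix();print(T.round(3))
print(np.array(optics.grab_frame('wrist')['hand_eye']).round(3))
E
```

```text
base [[0.5926 0.2825 0.01  ]
 [0.626  0.0249 0.01  ]
 [0.54   0.0159 0.01  ]
 [0.5067 0.2712 0.01  ]] [0.25969268 0.08647969 0.25749197 0.08669272]
holes [[0.5631 0.1735 0.046 ]
 [0.566  0.1494 0.046 ]]
base ctr [0.56631098 0.14863802] holder yaw 7.408297145677466
knob [[0.5732 0.0897 0.096 ]]
board 273.5 ((0.48290660977363586, -0.19226515293121338), (0.06167536601424217, 0.04605093225836754), 61.72783279418945)
board 461.0 ((0.5993017554283142, -0.1983945518732071), (0.08461253345012665, 0.05549768730998039), 67.58252716064453)
[[-0.933  0.36  -0.001]
 [ 0.36   0.933 -0.002]
 [ 0.    -0.002 -1.   ]]
[[ 0.     0.954  0.298  0.076]
 [ 1.    -0.001  0.001  0.002]
 [ 0.001  0.298 -0.954 -0.143]
 [ 0.     0.     0.     1.   ]]
```

Both green boards measure to size: 62x46 mm for the small one and 85x55 mm for the large one. The large one at (335,213) px is my pick. The knob is at about (0.573, 0.090), so the jaw stands at about 15 mm, between holes. Next I move the wrist camera over the holder.

```bash
python3 -m handwheel '[[0,0,-0.07,0.025,-0.023,0,0.085],[0,0,-0.14,0.05,-0.046,0,0.085],[0,0,-0.21,0.075,-0.069,0,0.085],[0,0,-0.28,0.1,-0.092,0,0.085],[0,0,-0.36,0.13,-0.115,0,0.085]]'
python3 -m handwheel '[[0,0,-0.07,0.025,-0.023,0,0.085],[0,0,-0.14,0.05,-0.046,0,0.085],[0,0,-0.21,0.075,-0.069,0,0.085],[0,0,-0.28,0.1,-0.092,0,0.085],[0,0,-0.36,0.13,-0.115,0,0.085]]'
python3 -m handwheel '[[0,0,-0.07,0.025,-0.023,-0.01,0.085],[0,0,-0.14,0.05,-0.046,-0.02,0.085],[0,0,-0.21,0.075,-0.069,-0.03,0.085],[0,0,-0.28,0.1,-0.092,-0.04,0.085],[0,0,-0.353,0.127,-0.116,-0.05,0.085]]'
python3 - <<'E'
from h import *
import pickle
f=grab('wrist');pickle.dump(f,open('w1.pkl','wb'));cv2.imwrite('pics/w1.png',f['frame'])
print(arm.sense()['eef_pos'],f['K'],f['k1'])
print(proj(f,[[.5732,.0897,.096],[.5631,.1735,.046],[.566,.1494,.046]]))
E
```

```text
t: 0.65
eef_pos: [0.3106, 0.3502, 0.2311]
tool_rot: [0.357, 0.934, -0.0, -0.0]
contact_force: [-0.1, 0.5, -0.3]
width: 0.085
finger_force: 0.0
t: 1.15
eef_pos: [0.4406, 0.2352, 0.2311]
tool_rot: [0.519, 0.855, -0.0, -0.0]
contact_force: [0.5, -0.6, 0.4]
width: 0.0851
finger_force: 0.0
t: 1.65
eef_pos: [0.5678, 0.1193, 0.1805]
tool_rot: [0.661, 0.75, -0.0, -0.0]
contact_force: [0.7, 0.2, 0.7]
width: 0.0848
finger_force: 0.0
[0.57102155 0.11521548 0.17819411] [[415.08527066   0.         318.66577276]
 [  0.         415.08527066 235.9361451 ]
 [  0.           0.           1.        ]] -0.09223446417940508
[[319.52232583 294.57810728]
 [320.37850828 144.37009267]
 [320.09517984 180.90182281]]
```

View pics/w1.png

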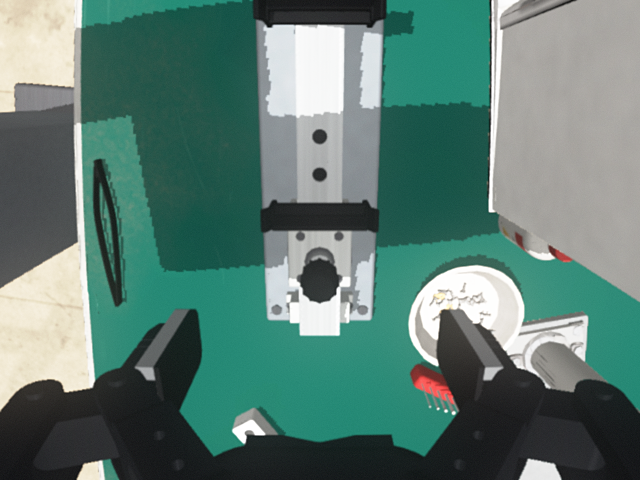

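The wrist picture shows the holder upright, with knob top (320,280), tube holes (320,136) and (320,174), and the sliding jaw at row 215. The arm was still settling, so I'll measure again by mask.

```bash
python3 - <<'E'
from h import *
import pickle
f=grab('wrist');f=grab('wrist');pickle.dump(f,open('w2.pkl','wb'));g=cv2.cvtColor(f['frame'],cv2.COLOR_BGR2GRAY)
s=arm.sense();print(s['eef_pos'],s['t'])
P={}
for nm,(x0,x1,y0,y1),z in(('holes',(300,340,110,200),.046),('knob',(296,344,240,330),.096),('jaws',(262,380,195,245),.075),('fjaw',(250,390,0,40),.075)):
    m=(g[y0:y1,x0:x1]<(75 if nm=='holes' else 60)).astype(np.uint8)
    n,l,st,c=cv2.connectedComponentsWithStats(m)
    for i in range(1,n):
        if st[i,4]>60: print(nm,st[i],(c[i]+[x0,y0]).round(1),onz(f,c[i]+[x0,y0],z).round(4))
E
```

```text
[0.56752504 0.11863454 0.17947308] 1.8
holes [ 12  16  13  14 146] [318.1 132.4] [[0.5616 0.1786 0.046 ]]
holes [ 12  55  13  13 134] [318.2 170.7] [[0.5648 0.1539 0.046 ]]
knob [   3   16   39   44 1230] [318.3 277.3] [[0.5718 0.0991 0.096 ]]
jaws [   0    2  117   33 3116] [319.8 213.4] [[0.5685 0.1323 0.075 ]]
fjaw [   0    0  136   22 2502] [317.2   8.9] [[0.5528 0.2464 0.075 ]]
```

```bash
python3 -m handwheel '[[0,0,0,0.003,-0.013,-0.025,0.085],[0,0,0,0.0055,-0.027,-0.05,0.085],[0,0,0,0.0055,-0.027,-0.08,0.085],[0,0,0,0.0055,-0.027,-0.113,0.085],[0,0,0,0.0055,-0.027,-0.113,0.085]]'
python3 - <<'E'
from h import *
f=grab('wrist');cv2.imwrite('pics/w3.png',f['frame']);s=arm.sense();print(s['eef_pos'],s['contact_force'])
E
```

```text
t: 2.3
eef_pos: [0.568, 0.0935, 0.064]
tool_rot: [0.659, 0.752, -0.004, -0.003]
contact_force: [-1.5, 0.3, -0.1]
width: 0.0848
finger_force: 0.0
[0.56995667 0.09384571 0.06661455] [ 0.6428372  -0.40741082  0.10590646]
```

View pics/w3.png

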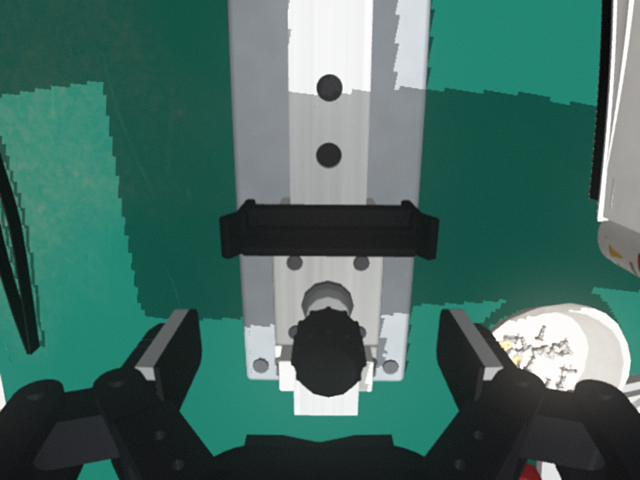

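The knob at (329,355) px lies between the fingers (midpoint column 320), so the gripper is about 2 mm short in +x. I'll correct that and close.

```bash
python3 -m handwheel '[[0,0,0,0.001,0,0,0.085],[0,0,0,0.002,0,0,0.06],[0,0,0,0.002,0,0,0.015],[0,0,0,0.002,0,0,0.015],[0,0,0,0.002,0,0,0.015]]'
python3 -m handwheel '[[0,0,0,0,0,0,0.015],[0,0,0,0,0,0,0.015],[0,0,0,0,0,0,0.015],[0,0,0,0,0,0,0.015],[0,0,0,0,0,0,0.015]]'
```

```text
t: 2.85
eef_pos: [0.5749, 0.0934, 0.069]
tool_rot: [0.66, 0.751, 0.0, 0.0]
contact_force: [-9.9, -1.5, 9.7]
width: 0.0276
finger_force: 7.0
t: 3.35
eef_pos: [0.5717, 0.093, 0.0689]
tool_rot: [0.66, 0.751, -0.002, -0.002]
contact_force: [-9.1, -0.5, 9.4]
width: 0.0201
finger_force: 59.3
```

```bash
python3 -m handwheel '[[0,0,0,-0.001,0,0.001,0.015],[0,0,0,-0.001,0,0.002,0.015],[0,0,0,-0.001,0,0.003,0.015],[0,0,0,-0.001,0,0.004,0.015],[0,0,0,-0.001,0,0.004,0.015]]'
```

```text
t: 3.85
eef_pos: [0.5716, 0.093, 0.0705]
tool_rot: [0.66, 0.751, -0.002, -0.002]
contact_force: [-4.3, -0.8, -9.2]
width: 0.0195
finger_force: 58.8
```

```bash
python3 -m handwheel '[[0,0,0,-0.001,0.0065,0.0005,0.015],[0,0,0,-0.0018,0.014,0.0005,0.015],[0,0,0,-0.0027,0.021,0.0005,0.015],[0,0,0,-0.0036,0.028,0.0005,0.015],[0,0,0,-0.0042,0.032,0.0005,0.015]]'
python3 -m handwheel '[[0,0,0,0,0,0,0.015],[0,0,0,0,0,0,0.015],[0,0,0,0,0,0,0.015],[0,0,0,0,0,0,0.015],[0,0,0,0,0,0,0.015]]'
python3 - <<'E'
from h import *
f=grab('wrist');cv2.imwrite('pics/w4.png',f['frame'])
E
```

```text
t: 4.35
eef_pos: [0.5675, 0.125, 0.0709]
tool_rot: [0.66, 0.751, -0.002, -0.001]
contact_force: [-3.7, -2.4, -9.2]
width: 0.02
finger_force: 58.8
t: 4.85
eef_pos: [0.5674, 0.1255, 0.071]
tool_rot: [0.66, 0.751, -0.002, -0.002]
contact_force: [-5.3, 0.6, -9.5]
width: 0.0197
finger_force: 58.8
```

View pics/w4.png

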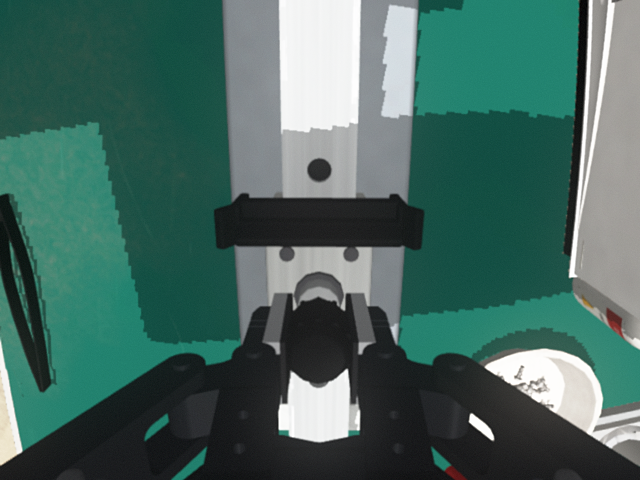

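The knob is held at (319,340) px, the hole y=+32 shows at (319,169), and the sleeve screws are at (287,254) and (351,254). Next I work out the jaw position from the housing circle and the holes.

```bash
python3 - <<'E'
from h import *
f=grab('wrist');print(arm.sense()['eef_pos'])
ay=np.array([-.129,.9917,0])
def Y(p): return p@ay
h=Y(onz(f,[(319,169.5)],.046))[0]
for nm,uv,z in(('screw',(319,254),.054),('hous top edge',(319,272),.066),('hous ctr',(319,297.5),.066),('jaw inner wall lip top',(319,199),.075),('jaw back top',(319,246),.075)):
    print(nm,(Y(onz(f,[uv],z))[0]-h)*1000+32)
print('tcp',Y(f['c2w'][:3,3]*0+arm.sense()['eef_pos'])*1000-h*1000+32, 'housing w',onz(f,[(293.5,297),(344,297)],.066).round(4))
g=f['frame'];cv2.imwrite('pics/c4.png',cv2.resize(g[150:400,200:440],None,fx=2.4,fy=2.4,interpolation=cv2.INTER_CUBIC))
E
```

```text
[0.56743955 0.12546648 0.07106197]
screw -1.4058117525557492
hous top edge -4.423117757983512
hous ctr -15.21673170692727
jaw inner wall lip top 26.107633801489253
jaw back top 9.171645582821132
tcp -21.640267560234072 housing w [[0.558  0.1309 0.066 ]
 [0.5776 0.1335 0.066 ]]
```

View pics/c4.png

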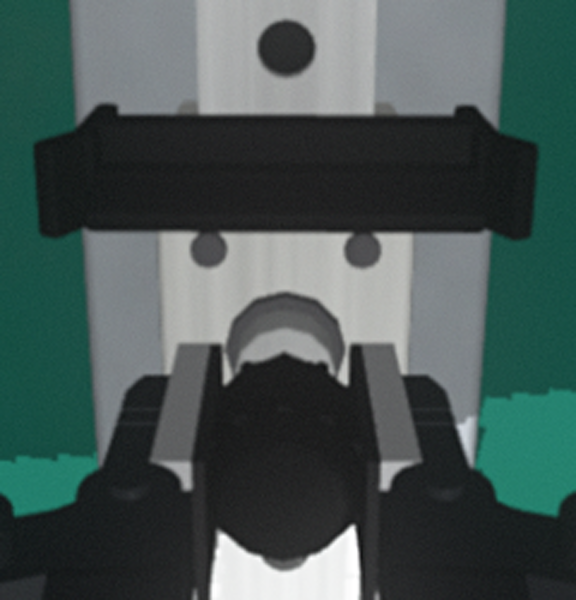

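```bash
python3 - <<'E'
from h import *
f=grab('wrist')
ay=np.array([-.129,.9917,0])
Y=lambda uv,z:(onz(f,[uv],z)@ay)[0]*1000
h=Y((319,170),.046)-32
print('base edge-8.5',Y((319,272.3),.054)-h-8.5,'top edge-8.5',Y((319,286.7),.066)-h-8.5,'w',onz(f,[(295.4,296),(343.3,296)],.054))
print('stop',Y((319,219),.062)-h-35,'ledge front',Y((319,198),.062)-h-41, 'wall top front',Y((319,240),.072)-h-35)
# knob blob bottom
E
```

```text
base edge-8.5 -17.774554513362702 top edge-8.5 -18.878686585165646 w [[0.55861097 0.1256225  0.054     ]
 [0.57872818 0.1282996  0.054     ]]
stop -19.237808453148347 ledge front -17.12974844010867 wall top front -24.36241170391996
```

All housing and ledge measurements put the plunger at about -18 mm, so it is over its hole. Lowering it.

```bash
python3 -m handwheel '[[0,0,0,0,0,-0.002,0.015],[0,0,0,0,0,-0.004,0.015],[0,0,0,0,0,-0.006,0.015],[0,0,0,0,0,-0.008,0.015],[0,0,0,0,0,-0.009,0.015]]'
python3 -m handwheel '[[0,0,0,0,0,-0.001,0.015],[0,0,0,0,0,-0.002,0.015],[0,0,0,0,0,-0.003,0.015],[0,0,0,0,0,-0.003,0.015],[0,0,0,0,0,-0.003,0.015]]'
```

```text
t: 5.5
eef_pos: [0.5675, 0.1255, 0.0624]
tool_rot: [0.66, 0.751, -0.001, -0.002]
contact_force: [-6.6, 0.4, -5.3]
width: 0.0195
finger_force: 59.1
t: 6.0
eef_pos: [0.5677, 0.1255, 0.0618]
tool_rot: [0.66, 0.751, -0.001, -0.001]
contact_force: [-10.7, -0.5, 4.9]
width: 0.02
finger_force: 60.3
```

Spring force fell to 5 N and then the plunger bottomed at z=0.0618, which fits fully home. I'll release, rise and check.

```bash
python3 -m handwheel '[[0,0,0,0,0,0.001,0.04],[0,0,0,0,0,0.001,0.085],[0,0,0,0,0,0.001,0.085],[0,0,0,0,0,0.001,0.085],[0,0,0,0,0,0.001,0.085]]'
python3 -m handwheel '[[0,0,0,0,0,0.02,0.085],[0,0,0,0,0,0.05,0.085],[0,0,0,0,0,0.08,0.085],[0,0,0,0,0,0.12,0.085],[0,0,0,0,0,0.12,0.085]]'
python3 - <<'E'
from h import *
grab('wrist');grab('wrist');f=grab('wrist');print(arm.sense()['eef_pos']);import pickle;pickle.dump(f,open('w5.pkl','wb'))
cv2.imwrite('pics/c5.png',cv2.resize(f['frame'][0:400,170:470],None,fx=1.5,fy=1.5,interpolation=cv2.INTER_CUBIC))
E
```

```text
t: 6.5
eef_pos: [0.5702, 0.1255, 0.0621]
tool_rot: [0.66, 0.751, 0.001, 0.0]
contact_force: [-0.3, 0.6, -0.6]
width: 0.085
finger_force: 0.0
t: 7.0
eef_pos: [0.5734, 0.1262, 0.1883]
tool_rot: [0.66, 0.751, 0.005, 0.004]
contact_force: [0.5, 1.0, 0.5]
width: 0.0848
finger_force: 0.0
[0.56949299 0.1253033  0.181573  ]
```

View pics/c5.png

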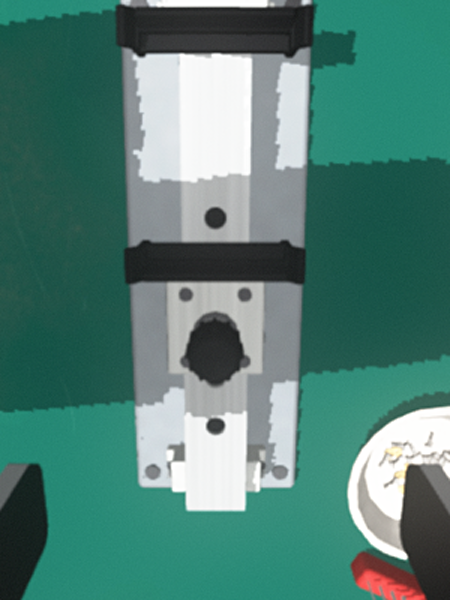

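The plunger is home: the knob sits low on its housing at (216,345) crop and the jaw is in the y=-18 hole. Next I go over the large board.

```bash
python3 -m handwheel '[[0,0,-0.05,0,-0.032,0,0.085],[0,0,-0.1,0,-0.064,0,0.085],[0,0,-0.15,0,-0.096,0,0.085],[0,0,-0.2,0,-0.128,0,0.085],[0,0,-0.26,0,-0.16,0,0.085]]'
python3 -m handwheel '[[0,0,-0.07,0.008,-0.04,0,0.085],[0,0,-0.14,0.016,-0.08,0,0.085],[0,0,-0.21,0.024,-0.12,0,0.085],[0,0,-0.26,0.03,-0.16,0,0.085],[0,0,-0.26,0.03,-0.16,0,0.085]]'
cat > bd.py <<'E'
from h import *
grab('wrist');grab('wrist');f=grab('wrist');s=arm.sense();print(s['eef_pos'],np.rad2deg(np.arctan2(*(R.from_quat(s['tool_rot']).as_matrix()[[1,0],1]))))
im=f['frame'];b,g,r=[im[...,i].astype(int) for i in range(3)]
m=((b<g*.75)&(g>50)&(r<g*.6)).astype(np.uint8)*255
m=cv2.morphologyEx(cv2.morphologyEx(m,cv2.MORPH_CLOSE,np.ones((21,21))),cv2.MORPH_OPEN,np.ones((9,9)))
im=im.copy()
for ct in cv2.findContours(m,0,1)[0]:
    if cv2.contourArea(ct)<2500: continue
    cv2.drawContours(im,[ct],-1,(0,0,255),1)
    p=onz(f,cv2.convexHull(ct)[:,0],.021)[:,:2]; print('board',cv2.boundingRect(ct),cv2.minAreaRect(p.astype(np.float32)))
cv2.imwrite('pics/b1.png',im)
E
python3 bd.py
```

```text
t: 7.65
eef_pos: [0.5682, -0.0358, 0.1796]
tool_rot: [0.753, 0.659, -0.001, -0.001]
contact_force: [-0.1, -0.1, 0.6]
width: 0.0853
finger_force: 0.0
t: 8.15
eef_pos: [0.5987, -0.1996, 0.1789]
tool_rot: [0.833, 0.553, -0.002, -0.001]
contact_force: [0.5, 0.2, -0.4]
width: 0.0849
finger_force: 0.0
[ 0.59852601 -0.19423104  0.17988621] -22.413725930883963
board (151, 224, 58, 74) ((0.4824507534503937, -0.18751339614391327), (0.060115355998277664, 0.04509887471795082), 61.23632049560547)
board (281, 157, 76, 110) ((0.5983535647392273, -0.19354307651519775), (0.08414801955223083, 0.055302172899246216), 67.54396057128906)
```

View pics/b1.png

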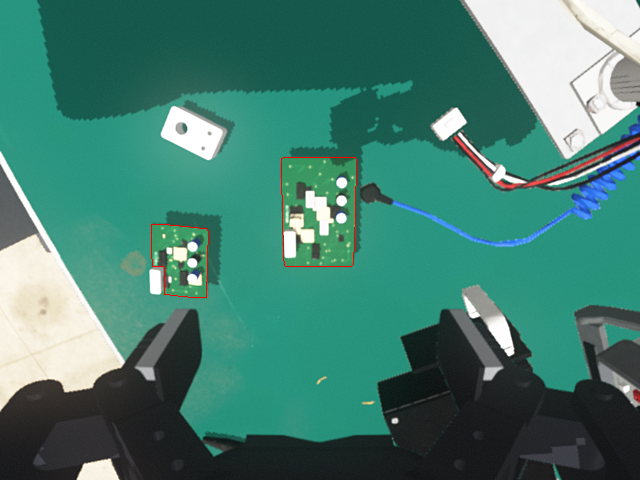

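The board contour spans (281..357, 157..267) px and measures 84x55 mm. A blue plug at (372,193) px is next to its right edge, so I'll grasp 14 mm off-centre, towards the near end.

```bash
python3 -m handwheel '[[0,0,0,-0.003,-0.006,-0.03,0.085],[0,0,0,-0.0055,-0.012,-0.06,0.085],[0,0,0,-0.0055,-0.012,-0.09,0.085],[0,0,0,-0.0055,-0.012,-0.115,0.085],[0,0,0,-0.0055,-0.012,-0.13,0.085]]'
python3 -m handwheel '[[0,0,0,0,0,-0.01,0.085],[0,0,0,0,0,-0.02,0.085],[0,0,0,0,0,-0.03,0.085],[0,0,0,0,0,-0.04,0.085],[0,0,0,0,0,-0.047,0.085]]'
python3 -m handwheel '[[0,0,0,0,0,0,0.075],[0,0,0,0,0,0,0.07],[0,0,0,0,0,0,0.065],[0,0,0,0,0,0,0.062],[0,0,0,0,0,0,0.06]]'
python3 - <<'E'
from h import *
f=grab('wrist');print(arm.sense()['eef_pos']);cv2.imwrite('pics/b2.png',f['frame'])
import pickle
f=pickle.load(open('w5.pkl','rb'));ay=np.array([-.129,.9917,0])
h=onz(f,[(170+216/1.5,217.5/1.5)],.046)[0]; print('nest',(h+.029*ay).round(4),'holeback',onz(f,[(170+216/1.5,426/1.5)],.046).round(4), f['c2w'][:3,3])
E
```

```text
t: 8.8
eef_pos: [0.5921, -0.2039, 0.0488]
tool_rot: [0.83, 0.557, -0.001, -0.002]
contact_force: [-0.6, 0.5, 0.9]
width: 0.0849
finger_force: 0.0
t: 9.3
eef_pos: [0.594, -0.2065, 0.0042]
tool_rot: [0.831, 0.556, -0.0, -0.0]
contact_force: [-0.7, -0.0, 0.6]
width: 0.085
finger_force: 0.0
t: 9.8
eef_pos: [0.5944, -0.2068, 0.0053]
tool_rot: [0.831, 0.556, 0.0, 0.0]
contact_force: [0.2, -0.5, 0.0]
width: 0.0601
finger_force: 0.0
[ 0.59426001 -0.20673945  0.00518988]
nest [0.5585 0.2074 0.046 ] holeback [[0.5748 0.0792 0.046 ]] [0.56126593 0.20299826 0.32595787]
```

View pics/b2.png

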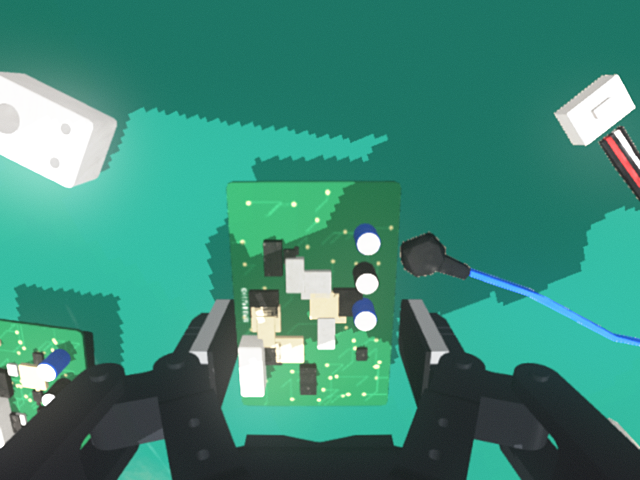

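The board is squarely between the pads (rows 300–380) and clear of the plug at (425,255). Closing and lifting.

```bash
python3 -m handwheel '[[0,0,0,0,0,-0.001,0.05],[0,0,0,0,0,-0.002,0.045],[0,0,0,0,0,-0.002,0.045],[0,0,0,0,0,-0.002,0.045],[0,0,0,0,0,-0.002,0.045]]'
python3 -m handwheel '[[0,0,0,0,0,0.01,0.045],[0,0,0,0,0,0.03,0.045],[0,0,0,0,0,0.06,0.045],[0,0,0,0,0,0.1,0.045],[0,0,0,0,0,0.14,0.045]]'
python3 -m handwheel '[[0,0,0,0,0,0,0.045],[0,0,0,0,0,0,0.045],[0,0,0,0,0,0,0.045],[0,0,0,0,0,0,0.045],[0,0,0,0,0,0,0.045]]'
python3 - <<'E'
from h import *
f=grab('wrist');s=arm.sense();print(s['eef_pos']);cv2.imwrite('pics/b3.png',f['frame'])
im=f['frame'];b,g,r=[im[...,i].astype(int) for i in range(3)]
m=((b<g*.75)&(g>50)&(r<g*.6)).astype(np.uint8)*255
m=cv2.morphologyEx(cv2.morphologyEx(m,cv2.MORPH_CLOSE,np.ones((21,21))),cv2.MORPH_OPEN,np.ones((9,9)))
for ct in cv2.findContours(m,0,1)[0]:
    if cv2.contourArea(ct)<2500: continue
    print(cv2.boundingRect(ct),cv2.minAreaRect(ct))
    for dz in(.012,.016,.02):
        p=onz(f,cv2.convexHull(ct)[:,0],s['eef_pos'][2]+dz)[:,:2]; print(dz,cv2.minAreaRect(p.astype(np.float32)))
E
```

```text
t: 10.35
eef_pos: [0.5944, -0.2068, 0.0053]
tool_rot: [0.831, 0.556, 0.0, 0.001]
contact_force: [-4.3, 1.5, 12.1]
width: 0.052
finger_force: 60.2
t: 10.85
eef_pos: [0.5935, -0.2064, 0.1437]
tool_rot: [0.831, 0.556, -0.0, -0.001]
contact_force: [0.6, -0.5, -0.4]
width: 0.0522
finger_force: 62.6
t: 11.35
eef_pos: [0.5931, -0.2063, 0.1411]
tool_rot: [0.831, 0.556, -0.001, -0.001]
contact_force: [0.8, 0.8, -1.3]
width: 0.0521
finger_force: 62.6
[ 0.59333785 -0.20633303  0.1413293 ]
(128, 221, 65, 85) ((159.99998474121094, 263.0), (83.99998474121094, 63.99999237060547), 90.0)
0.012 ((0.553490400314331, -0.16055437922477722), (0.029808104038238525, 0.022232504561543465), 62.17829132080078)
0.016 ((0.5556386709213257, -0.15974164009094238), (0.028894489631056786, 0.021551024168729782), 62.17829132080078)
0.02 ((0.5577868819236755, -0.15892894566059113), (0.027980828657746315, 0.020869595929980278), 62.178253173828125)
(231, 180, 174, 226) ((317.5, 292.5), (225.0, 173.0), 90.0)
0.012 ((0.5981515645980835, -0.19484615325927734), (0.087323859333992, 0.055923789739608765), 68.3572769165039)
0.016 ((0.5989308953285217, -0.19298239052295685), (0.08464740216732025, 0.05420966446399689), 68.35730743408203)
0.02 ((0.59971022605896, -0.19111856818199158), (0.08197088539600372, 0.05249559134244919), 68.35729217529297)
```

The board is held level and in line, its centre 14 mm ahead of the TCP and its plate top about 15.6 mm above the TCP. Carrying it over the nest.

```bash
python3 -m handwheel '[[0,0,0.05,-0.003,0.03,0,0.045],[0,0,0.1,-0.006,0.07,0,0.045],[0,0,0.16,-0.01,0.11,0,0.045],[0,0,0.21,-0.014,0.155,0,0.045],[0,0,0.26,-0.017,0.2,0,0.045]]'
python3 -m handwheel '[[0,0,0.07,-0.004,0.045,0,0.045],[0,0,0.14,-0.008,0.09,0,0.045],[0,0,0.2,-0.012,0.135,0,0.045],[0,0,0.24,-0.015,0.175,0,0.045],[0,0,0.26,-0.0166,0.2,0,0.045]]'
python3 -m handwheel '[[0,0,0,0,0,-0.01,0.045],[0,0,0,0,0,-0.02,0.045],[0,0,0,0,0,-0.03,0.045],[0,0,0,0,0,-0.03,0.045],[0,0,0,0,0,-0.03,0.045]]'
python3 - <<'E'
from h import *
f=grab('wrist');s=arm.sense();print(s['eef_pos'],np.rad2deg(np.arctan2(*(R.from_quat(s['tool_rot']).as_matrix()[[1,0],1]))));cv2.imwrite('pics/p1.png',f['frame'])
E
```

```text
t: 11.9
eef_pos: [0.5764, -0.0053, 0.1423]
tool_rot: [0.751, 0.66, -0.0, -0.0]
contact_force: [1.1, -0.3, -0.7]
width: 0.0521
finger_force: 62.6
t: 12.4
eef_pos: [0.5596, 0.1964, 0.1423]
tool_rot: [0.659, 0.753, -0.0, -0.0]
contact_force: [0.5, -0.2, -0.5]
width: 0.0521
finger_force: 62.6
t: 12.9
eef_pos: [0.5602, 0.1921, 0.1122]
tool_rot: [0.661, 0.751, -0.001, -0.0]
contact_force: [0.3, -0.5, -0.2]
width: 0.0521
finger_force: 62.6
[0.56068666 0.19234402 0.1127551 ] 7.291841076603188
```

View pics/p1.png

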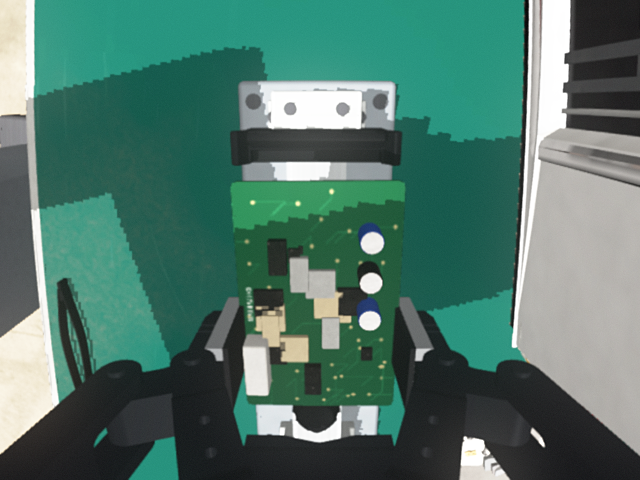

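The jaw (232–402, row 128–165) and the board (231–405) line up laterally. I'll check the along-tube offset from this view.

```bash
python3 - <<'E'
from h import *
f=grab('wrist');s=arm.sense();ay=np.array([-.129,.9917,0]);ax=np.array([.9917,.129,0])
g=cv2.cvtColor(f['frame'],cv2.COLOR_BGR2GRAY);print(s['eef_pos']);print(g[120:172,300].tolist())
t=s['eef_pos']
for nm,uv,z in(('ledge front',(317,164),.062),('board front',(318,181.5),t[2]+.0155),('wall top',(317,129),.075),('jawL',(232,148),.075),('jawR',(402,148),.075),('bL',(231,182),t[2]+.0155),('bR',(405,182),t[2]+.0155),('bRL',(245,404),t[2]+.0155),('bRR',(391,404),t[2]+.0155)):
    p=onz(f,[uv],z)[0]-t; print(nm,(p@ax*1000).round(1),(p@ay*1000).round(1))
E
```

```text
[0.56092562 0.19260945 0.11313523]
[254, 254, 254, 254, 254, 254, 254, 255, 255, 205, 77, 64, 72, 74, 68, 73, 73, 74, 78, 75, 74, 73, 66, 71, 65, 71, 64, 67, 68, 66, 73, 78, 75, 74, 73, 74, 74, 73, 73, 71, 65, 87, 178, 249, 254, 252, 251, 251, 251, 251, 251, 251]
ledge front 0.2 52.2
board front 0.8 55.6
wall top 0.3 68.8
jawL -36.3 61.0
jawR 36.9 60.9
bL -26.1 55.6
bR 27.8 55.5
bRL -26.7 -27.9
bRR 28.0 -28.0
```

```bash
python3 -m handwheel '[[0,0,0,-0.0007,0.0014,-0.01,0.045],[0,0,0,-0.0007,0.0014,-0.02,0.045],[0,0,0,-0.0007,0.0014,-0.03,0.045],[0,0,0,-0.0007,0.0014,-0.04,0.045],[0,0,0,-0.0007,0.0014,-0.044,0.045]]'
python3 -m handwheel '[[0,0,0,0,0,-0.004,0.045],[0,0,0,0,0,-0.008,0.045],[0,0,0,0,0,-0.012,0.045],[0,0,0,0,0,-0.015,0.045],[0,0,0,0,0,-0.017,0.045]]'
```

```text
t: 13.5
eef_pos: [0.5586, 0.1945, 0.0669]
tool_rot: [0.66, 0.751, -0.001, -0.001]
contact_force: [0.3, -0.0, -0.0]
width: 0.0519
finger_force: 62.6
t: 14.0
eef_pos: [0.5597, 0.1948, 0.0516]
tool_rot: [0.66, 0.751, -0.0, -0.0]
contact_force: [-0.6, -0.5, -1.0]
width: 0.0522
finger_force: 62.6
```

Now below the lips' top without contact. I'll continue gently until it touches down.

```bash
python3 -m handwheel '[[0,0,0,0,0,-0.001,0.045],[0,0,0,0,0,-0.002,0.045],[0,0,0,0,0,-0.003,0.045],[0,0,0,0,0,-0.003,0.045],[0,0,0,0,0,-0.003,0.045]]'
python3 -m handwheel '[[0,0,0,0,0,-0.001,0.045],[0,0,0,0,0,-0.0015,0.045],[0,0,0,0,0,-0.002,0.045],[0,0,0,0,0,-0.002,0.045],[0,0,0,0,0,-0.002,0.045]]'
python3 - <<'E'
from h import *
f=grab('wrist');s=arm.sense();print(s['eef_pos'],s['contact_force'],s['moment']);cv2.imwrite('pics/p2.png',f['frame'])
E
```

```text
t: 14.5
eef_pos: [0.5598, 0.1948, 0.0496]
tool_rot: [0.66, 0.751, 0.0, 0.0]
contact_force: [-3.0, -0.4, 5.1]
width: 0.0516
finger_force: 63.1
t: 15.0
eef_pos: [0.5599, 0.1949, 0.0493]
tool_rot: [0.66, 0.751, 0.001, 0.0]
contact_force: [-5.9, -2.5, 14.5]
width: 0.0516
finger_force: 63.6
[0.5598697  0.19483076 0.04932374] [-5.91001077 -1.82752376 13.89997128] [-0.41827539  1.48626676 -0.02452563]
```

View pics/p2.png

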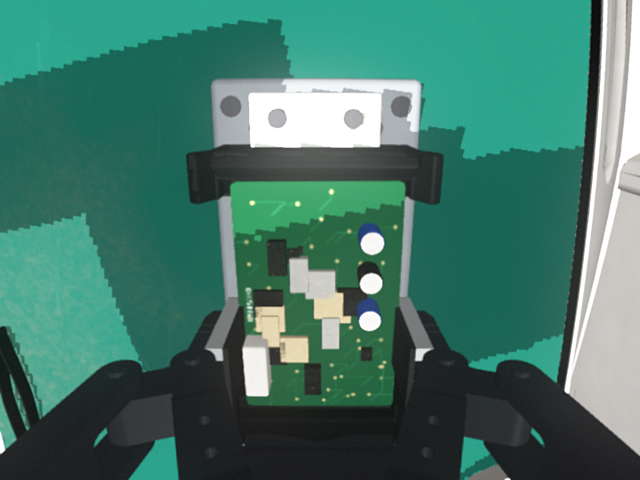

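The board lies inside both jaws (231–405, rows 182–406), with force x -6 N hinting at a cheek on the +x side. I'll nudge -x 1 mm, then release.

```bash
python3 -m handwheel '[[0,0,0,0,0,0.001,0.045],[0,0,0,-0.0005,0,0.001,0.045],[0,0,0,-0.001,0,0.001,0.045],[0,0,0,-0.001,0,0.001,0.045],[0,0,0,-0.001,0,0,0.045]]'
python3 -m handwheel '[[0,0,0,0,0,0,0.045],[0,0,0,0,0,0,0.045],[0,0,0,0,0,0,0.052],[0,0,0,0,0,0,0.054],[0,0,0,0,0,0,0.056]]'
python3 -m handwheel '[[0,0,0,0,0,0,0.06],[0,0,0,0,0,0,0.065],[0,0,0,0,0,0,0.07],[0,0,0,0,0,0,0.07],[0,0,0,0,0,0,0.07]]'
python3 - <<'E'
from h import *
f=grab('wrist');s=arm.sense();print(s['eef_pos'],s['contact_force']);im=f['frame']
b,g,r=[im[...,i].astype(int) for i in range(3)]
m=((b<g*.75)&(g>50)&(r<g*.6)).astype(np.uint8)*255
m=cv2.morphologyEx(cv2.morphologyEx(m,cv2.MORPH_CLOSE,np.ones((21,21))),cv2.MORPH_OPEN,np.ones((9,9)))
for ct in cv2.findContours(m,0,1)[0]:
    if cv2.contourArea(ct)>2500:
        p=onz(f,cv2.convexHull(ct)[:,0],.064)[:,:2]; print(cv2.boundingRect(ct),cv2.minAreaRect(p.astype(np.float32)))
E
```

```text
t: 15.55
eef_pos: [0.5598, 0.1949, 0.0493]
tool_rot: [0.66, 0.751, 0.001, 0.001]
contact_force: [-4.4, -1.9, 18.7]
width: 0.0518
finger_force: 63.9
t: 16.05
eef_pos: [0.5596, 0.195, 0.0477]
tool_rot: [0.66, 0.751, 0.001, 0.001]
contact_force: [-0.2, 0.4, 0.1]
width: 0.056
finger_force: 0.0
t: 16.55
eef_pos: [0.5587, 0.1947, 0.0465]
tool_rot: [0.66, 0.751, -0.0, -0.0]
contact_force: [-0.8, -0.2, 0.4]
width: 0.07
finger_force: 0.0
[0.5587237  0.194775   0.04663907] [ 0.17152273 -0.94346563  0.56044609]
(232, 182, 179, 229) ((0.5592377185821533, 0.2082880437374115), (0.05496329814195633, 0.0852871984243393), 7.993923664093018)
```

Released. The board measures 85.3x55.0 mm on the z=64 mm plane, which is the seated height. Rising for a final check.

```bash
python3 -m handwheel '[[0,0,0,0,0,0.01,0.075],[0,0,0,0,0,0.025,0.075],[0,0,0,0,0,0.05,0.075],[0,0,0,0,0,0.08,0.075],[0,0,0,0,0,0.11,0.075]]'
python3 -m handwheel '[[0,0,0,0,-0.04,0.02,0.075],[0,0,0,0,-0.04,0.03,0.075],[0,0,0,0,-0.04,0.03,0.075],[0,0,0,0,-0.04,0.03,0.075],[0,0,0,0,-0.04,0.03,0.075]]'
python3 - <<'E'
from h import *
f=grab('wrist');s=arm.sense();print(s['eef_pos'],s['contact_force'],s['finger_force']);im=f['frame']
b,g,r=[im[...,i].astype(int) for i in range(3)]
m=((b<g*.75)&(g>50)&(r<g*.6)).astype(np.uint8)*255
m=cv2.morphologyEx(cv2.morphologyEx(m,cv2.MORPH_CLOSE,np.ones((15,15))),cv2.MORPH_OPEN,np.ones((9,9)))
for ct in cv2.findContours(m,0,1)[0]:
    if cv2.contourArea(ct)>2500:
        p=onz(f,cv2.convexHull(ct)[:,0],.064)[:,:2]; print(cv2.boundingRect(ct),cv2.minAreaRect(p.astype(np.float32)))
cv2.imwrite('pics/e.png',cv2.resize(im[40:340,170:470],None,fx=2,fy=2,interpolation=cv2.INTER_CUBIC))
E
```

```text
t: 17.1
eef_pos: [0.5586, 0.1947, 0.1585]
tool_rot: [0.66, 0.751, 0.0, 0.0]
contact_force: [0.8, 0.2, -0.3]
width: 0.0749
finger_force: 0.0
t: 17.6
eef_pos: [0.558, 0.1553, 0.1856]
tool_rot: [0.66, 0.751, -0.001, -0.001]
contact_force: [-0.7, 0.3, 1.1]
width: 0.0755
finger_force: 0.0
[0.55794898 0.15527907 0.18548694] [-0.1563234   1.18874234 -0.72349716] 0.0
(286, 79, 90, 136) ((0.5591856241226196, 0.2083699107170105), (0.05434313416481018, 0.08437813818454742), 7.569431781768799)
```

View pics/e.png

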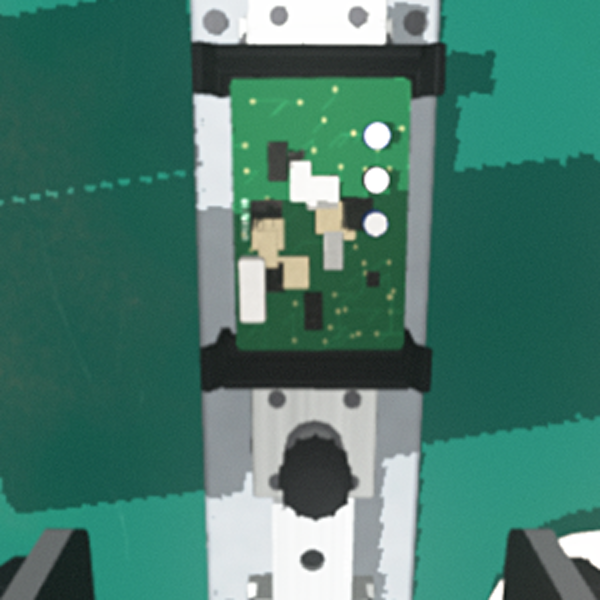

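The board (232–410, rows 78–350 in the crop) lies square between both jaws, 1.2 mm from the nest point. The knob sits low, and the gripper is clear.

```bash
python3 -c "
from station import ticket
print(ticket.hand_in())"
```

```text
the job is handed in; nothing more can be done
None
```

I've handed the job in: the jaw is locked at the y=-18 mm hole and the large board lies square in both nests, about 1 mm from the nest point by the wrist camera. The hand-in returned no verdict.

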